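Present a photometer filter standard to the inspection camera

TASK

The amber filter standard has to be photographed for scratches: pull the photometer's sample drawer fully out by its handle, draw the amber standard up out of its pocket, and show it to the inspection camera 10 cm in front of the lens, centred in the view, its glass window square to the lens and its head end up in the picture. Grip it by the metal edges beside the glass, never on the glass; leave the drawer out and the green and blue standards in their pockets, and do not push the camera out of its aim. The program finishes while the gripper still holds the standard there, quite still.

Things in the scene. Friction and masses are not known exactly. Their poses are not given: they have to be found in the camera images.
- drawer_handle (a point): Middle of the steel bow handle on the photometer's drawer. The grip is a level round bar 12 mm thick along this point's y, 80 mm of it straight, 60 mm above the worktop; take it from above, one finger behind it. It stands 60 mm in front of the housing and 52 mm in front of the drawer's grey fascia (8 mm thick, top at 80 mm). x points into the housing: pull towards -x.
- drawer (a joint): Travel of the sample drawer, m: 0 shut (as it starts), 0.080 fully out against its stop. It runs level, has about 2 N of friction, stays where it is left. Shut, the standards in it are under the housing roof (inside height 80 mm), out of sight.
- photometer_front (a point): Bottom middle of the front face of the white bench photometer (150 deep x 210 wide x 90 high, display on its roof to 103), fixed to the bench. x into the housing, y left, z up. The drawer's three pockets lie at y = -0.05, 0, +0.05 m, 36 mm behind the face when shut, 44 mm in front of it when fully out, the fascia's back then 36 mm farther forward. Which colour is where varies.
- amber_center (a point): Centre of the amber filter standard: aluminium frame 14 mm thick (x), 22 wide (y), 60 tall (z, head up), about 40 g. Amber glass shows on both x faces, which are alike; the plain metal edges are the y faces. It stands 18 mm deep in its pocket (under 1 mm play), axes as the photometer's: centre at 44 mm, head at 74 mm, rim of the pocket block at 32 mm, so grip the upper half and lift straight up.
- amber_glass: The amber glass of that standard, 14 wide x 28 mm high, centred on its centre, flush with its x faces, solid metal above and below. Fingers must not touch it.
- amber: The amber standard as a whole (origin in the middle of its underside, 30 mm below its centre).
- green_center (a point): A filter standard like the amber one, with green glass and a green dot on its head; same size and axes, standing in another pocket. This point is its centre, half-way up.
- blue_center (a point): A filter standard like the amber one, with blue glass and a blue dot on its head; same size and axes, standing in another pocket. This point is its centre, half-way up.
- lens (a point): Middle of the inspection camera's front glass. Grey head, black ring light 50 mm across. It looks along this point's -x, roughly to the robot and 9 to 26 degrees down; y is level, z is up in its picture. The standard's centre belongs at (-0.10, 0, 0) m in this frame, its x along this x and its y along this y (either way round), head towards +z.
- camera_tilt (a joint): Downward tilt of the camera head, rad, 0 level; already set (0.15 to 0.45), held by a stiff hinge. Leave it.
- insp_camera: The camera's stand: steel post and black foot 104 mm across, fixed to the bench (origin on the worktop, front towards -x); all below 280 mm.

How it is judged (in metres and radians):
On the way, in this order (a step that is already met when the one before it is completed fails the run):
1. the sample drawer is pulled fully out (at least 74 of its 80 mm) (value of joint drawer above 0.074 m), for 0.2 s.
2. the amber standard is drawn up clear of its pocket, in the gripper (z of amber_center in the frame of photometer_front above 0.075 m and contact force between the fingers and amber above 0.5 N), for 0.2 s.
At the end, for the whole second after the job is handed in: Amber standard held still by the gripper alone, its centre 100 mm (+-15) in front of the lens and within 10 mm of the lens axis, window square to the lens and width level in the picture within 0.15 rad, head up; drawer still out over 65 mm; green and blue standards in their pockets (x of amber_center in the frame of lens between -0.115 and -0.085 m and y of amber_center in the frame of lens between -0.01 and 0.01 m and z of amber_center in the frame of lens between -0.01 and 0.01 m and angle between the x axis of amber_center and the x axis of lens, either way round below 0.15 rad and angle between the y axis of amber_center and the y axis of lens, either way round below 0.15 rad and angle between amber_center's own z axis and vertical below 0.8 rad and height (world z) of amber_center above 0.13 m and contact force between the fingers and amber above 0.5 N and contact force between amber and insp_camera below 0.1 N and linear speed of amber below 0.02 m/s and angular speed of amber below 0.2 rad/s and value of joint drawer above 0.065 m and z of green_center in the frame of photometer_front between 0.038 and 0.052 m and angle between each of green_center, blue_center's own z axis and vertical below 0.2 rad and z of blue_center in the frame of photometer_front between 0.038 and 0.052 m); the arm keeps its last pose, push and grip.
It fails at once if the fingers press on the amber glass (contact force between the fingers and amber_glass above 0.5 N).
It fails at once if the green or blue standard is lifted or tipped out of its pocket (not (z of green_center in the frame of photometer_front between 0.038 and 0.052 m and angle between each of green_center, blue_center's own z axis and vertical below 0.2 rad and z of blue_center in the frame of photometer_front between 0.038 and 0.052 m)).
It fails at once if the camera is pushed out of its aim (lens moved more than 4 mm) (distance of lens from where it was at the start of the episode above 0.004 m).
It also fails if it takes over 53 s, if anything falls off the work surface, if the arm or the gripper's body presses on something with over 40 N, if the wrist force passes 120 N, or if a joint passes its speed limit or range.

ROBOT

A 7-joint arm with a two-finger parallel gripper is mounted at the origin on a cart in front of the work surface, level with it; the furniture and walls round the work are solid. World frame = base frame: x ahead of the robot, y to its left, z up, the work surface at z = 0. Lengths are in mm, angles in degrees, forces in N, time in s.
With the tool pointing down it reaches from about 400 to 900 mm from the base axis. Payload 5.5 kg.
Tool frame: the origin (TCP) lies at the very end of the fingers, on their centre line; the grasp point (between the pads) lies 19 mm behind it (robot.grasp_offset is the distance from the TCP to the grasp point, in mm); z points along the fingers, x is the direction in which the jaws open and shut, and the axes are right-handed (so a half turn about z gives the same grasp; the last joint's range is limited). The gripper opens to 85 mm and grips with 20 to 120 N. Pads are 22 mm wide; open, the fingers measure 114 mm over their backs; the gripper's body (76 mm by 85 mm) begins 54 mm behind the grasp point. The pads swing forward as they close: fully open they stand 13 mm farther back than shut.
Start: joints at [-58.258, 28.699, -24.465, 88.831, 12.651, 65.22, -12.049], TCP at [186.328, 622.722, 202.41] pointing down, gripper open.
Joint ranges: [-164.97, 164.97], [-17.58, 116.51], [-87.97, 89.64], [11.32, 138.91], [-80.73, 260.73], [10.89, 115.49], [-147.41, 147.41]. Speed limits (degrees/s): [147.25, 147.25, 180, 180, 180, 180, 180].

INTERFACE

Orientations are given as [roll, pitch, yaw] about the fixed x, y, z axes, in that order (R = Rz(yaw) Ry(pitch) Rx(roll)).
In Python, from station import robot, vision gives the robot as it stands.
- The arm moves only by the tool servo_tool, never from a script. Its arguments are lists of equal length, an entry for each row: "angular": the turn, a rotation vector about the world's x, y, z in degrees, a list of three; "travel": the shift along the world's x, y, z in m, a list of three; "claw": the closure, from 0 (fully open) to 1 (shut). In form: {"angular": [[wx, wy, wz], ...], "travel": [[x, y, z], ...], "claw": [claw, ...]}. A call has 1 to 20 rows; each row is the pose to reach, as a shift and turn from the pose commanded when the call began; what a row does not reach only later rows make up. A row lasts 1/10 s, in which the tool goes at most 50 mm and 8.59 degrees, less where a joint would pass 70% of its speed; a pose out of reach is approached as far as the arm can. A call with a gripper value outside its range is refused whole. The fingers move at their own pace and stop on an object; "newtons" is the grip in N (left out, the last holds). Time passes only in rows, so rows that repeat a pose let the fingers close. It gives the time, the measured TCP pose, the force and the opening at its end, in the units of the state.
- robot.state(): the state, without advancing time (a new reading comes with each control period).
- vision.get_image(name): name is "side" or "top"; returns the picture (384x512x3 uint8, red, green, blue); there is no depth.
- vision.camera_model(name): a dict with "K" (3x3 intrinsics, pixels), "world_to_cam" (4x4, takes a point from world to camera coordinates). Camera axes: x right, y down, z forward; pixel columns grow to the right and rows downward; lengths in mm; the calibration is good to about 2 mm. A picture is of the moment at which its call begins. camera_model takes no time and is no camera call.
- robot.hand_in(): hands the job in, once; it reports no verdict.
The state is a dict: "time": time; "joints": joint angles; "joint_velocities": joint speeds; "joint_torque": joint torques, N m; "tool_pos": TCP position; "orientation": TCP orientation; "ft_force": force on the tool from outside, world axes, zero at the start; "moment": the same for the moment, N m; "grip_width": opening from 0.0 (shut) to 1.0 (fully open).
Only numpy, scipy, OpenCV 4.12 (cv2) and the standard library are available. Lean on these libraries where they do the work, as an engineer would, in place of code of your own. Each camera call takes 0.05 s, during which the arm holds its last target.

## Working session

There is one attempt and no reset: what is moved stays moved. The work goes in short steps, Python scripts to look and compute and a tool call to move; the robot and the scene stay as the last step left them, time stands still between calls to the robot, and variables do not carry over. Pictures are saved under pics/ and viewed, and the job is handed in when it is done.

Besides the shell and the picture viewer there is one more tool, called after "Call:" as name(argument=value, ...) on one line, values as JSON. servo_tool: Moves the arm, as the interface text tells. Its arguments: {"type":"object","properties":{"angular":{"type":"array","items":{"type":"array","items":{"type":"number"}}},"travel":{"type":"array","items":{"type":"array","items":{"type":"number"}}},"claw":{"type":"array","items":{"type":"number"}},"newtons":{"type":"number"}},"required":["angular","travel","claw"]}

```bash
mkdir -p pics; ls; python3 - <<'E'
from station import robot, vision
import cv2
for n in("side","top"):
    cv2.imwrite(f"pics/{n}0.png",vision.get_image(n)[:,:,::-1]); m=vision.camera_model(n); print(n,m["K"],m["world_to_cam"])
print(robot.state(),robot.grasp_offset)
E
```

```text
pics
side [[448.80519799   0.         252.34324317]
 [  0.         448.80519799 188.91450771]
 [  0.           0.           1.        ]] [[ 9.20969745e-01 -3.89437567e-01  1.23737674e-02 -6.20021241e+02]
 [-1.64171546e-01 -4.16653786e-01 -8.94118183e-01  2.29199356e+02]
 [ 3.53358787e-01  8.21424375e-01 -4.47660099e-01  7.95554746e+02]
 [ 0.00000000e+00  0.00000000e+00  0.00000000e+00  1.00000000e+00]]
top [[363.60084037   0.         255.65040964]
 [  0.         363.60084037 195.94476633]
 [  0.           0.           1.        ]] [[ 2.72721131e-02 -9.99375376e-01 -2.24741969e-02 -4.09637689e+01]
 [-9.90571774e-01 -2.39987387e-02 -1.34876319e-01  7.17295126e+02]
 [ 1.34252719e-01  2.59406674e-02 -9.90607535e-01  9.75685887e+02]
 [ 0.00000000e+00  0.00000000e+00  0.00000000e+00  1.00000000e+00]]
{'time': 0.1, 'joints': array([-58.25776011,  28.74817017, -24.45325583,  88.88473794,
        12.65104841,  65.21835474, -12.04630327]), 'joint_velocities': array([-0.07886992, -0.22757361, -0.03922481, -0.14075106,  0.01791574,
       -0.01632025,  0.0978872 ]), 'joint_torque': array([-1.10818434e-02, -5.70810127e+01, -5.83878860e+00, -2.81749803e+01,
        1.04318347e-02,  5.44531867e-03, -1.57587999e-05]), 'tool_pos': array([186.22857664, 622.06508078, 201.46982968]), 'orientation': array([-1.79996752e+02,  9.81284764e-02,  7.33427897e+01]), 'ft_force': array([-0.12595302,  0.57088649, -0.3427773 ]), 'moment': array([-0.00603434, -0.06528423,  0.00351169]), 'grip_width': 1.0005252946468388} 18.700000000000003
```

View pics/side0.png

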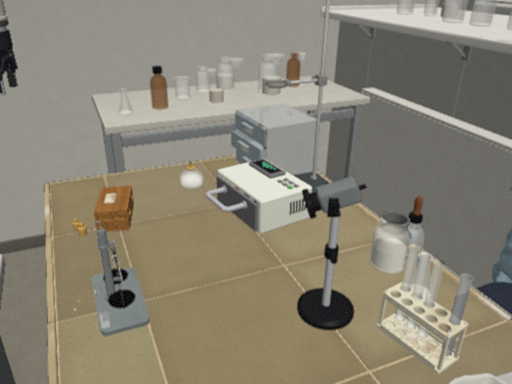

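View pics/top0.png

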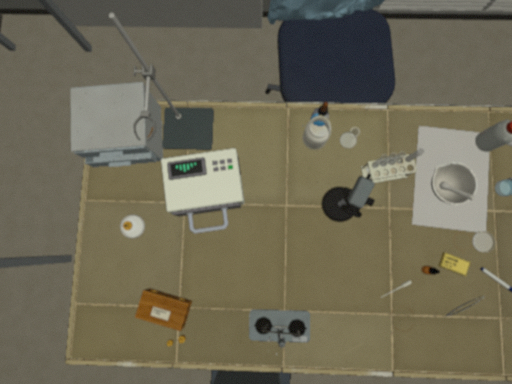

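The side view shows the photometer around (262,195) with its handle at about (222,203), and the inspection camera with its foot at (326,308) and head at (333,197). The top view shows the photometer at (202,180), handle at (208,228), foot at (340,204) and head near (360,190). I'll zoom in next.

```bash
python3 - <<'E'
import cv2
a=cv2.imread("pics/top0.png");s=cv2.imread("pics/side0.png")
r=lambda i,y0,y1,x0,x1,k:cv2.resize(i[y0:y1,x0:x1],None,fx=k,fy=k,interpolation=cv2.INTER_CUBIC)
cv2.imwrite("pics/z1.png",r(a,140,240,150,250,6)[:600,:600])
cv2.imwrite("pics/z2.png",r(a,160,235,310,410,8))
cv2.imwrite("pics/z3.png",r(s,150,250,200,330,6))
cv2.imwrite("pics/z4.png",r(s,160,335,280,390,3.4))
E
```

```text
(no output)
```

View pics/z1.png

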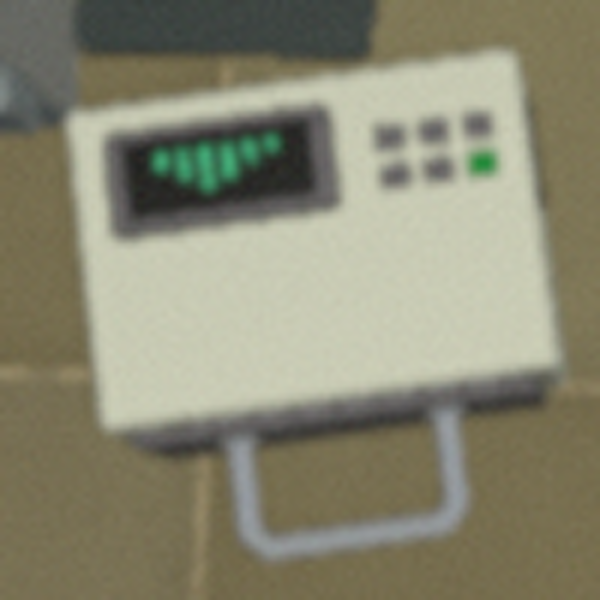

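View pics/z2.png

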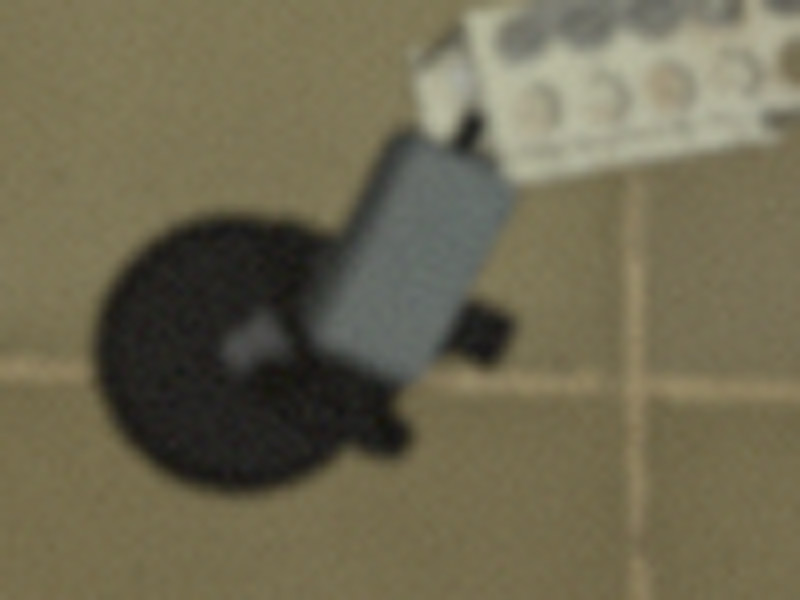

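View pics/z3.png

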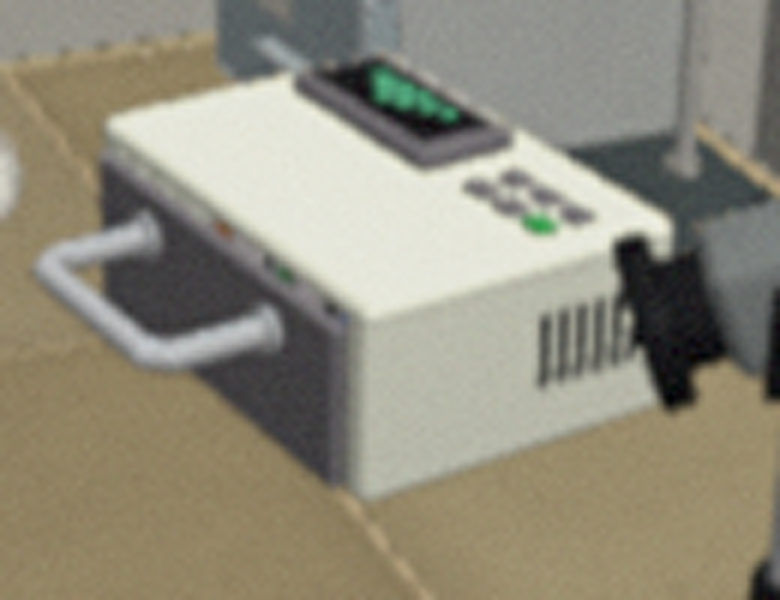

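View pics/z4.png

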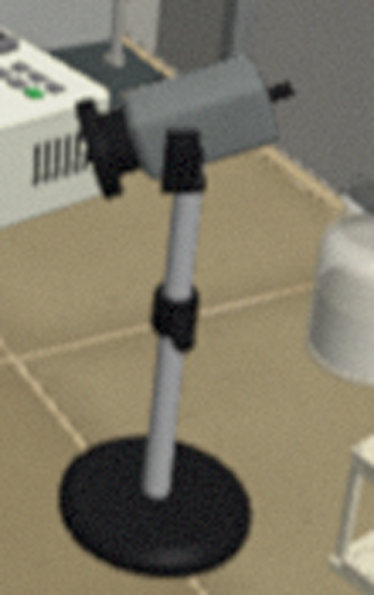

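```bash
python3 - <<'E'
import cv2,numpy as np
a=cv2.imread("pics/top0.png");s=cv2.imread("pics/side0.png")
g=lambda i:(np.clip(i/255.,0,1)**0.4*255).astype(np.uint8)
r=lambda i,y0,y1,x0,x1,k:cv2.resize(g(i[y0:y1,x0:x1]),None,fx=k,fy=k,interpolation=cv2.INTER_CUBIC)
cv2.imwrite("pics/y2.png",r(a,175,225,320,380,12))
cv2.imwrite("pics/y4.png",r(s,165,225,295,370,10))
E
```

```text
(no output)
```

View pics/y2.png

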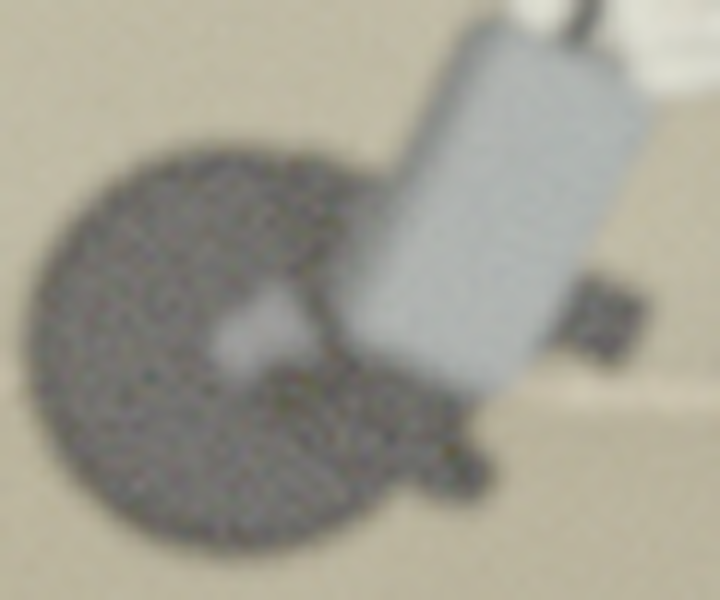

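View pics/y4.png

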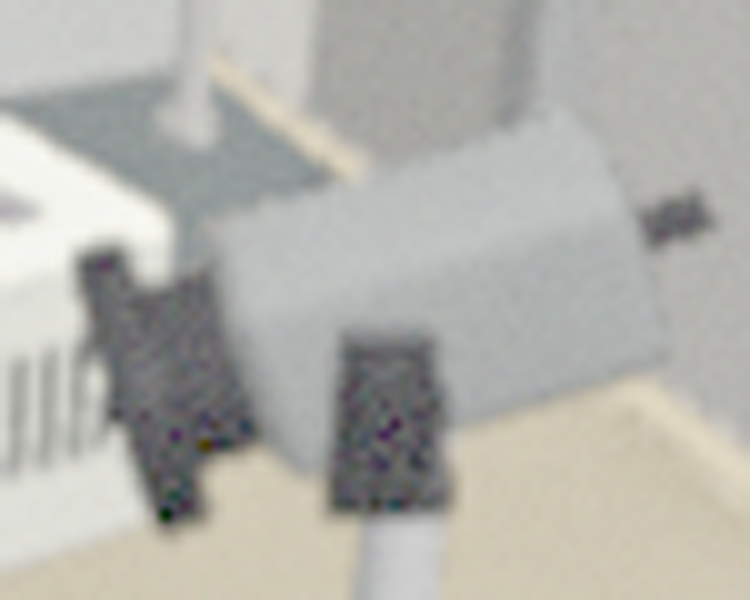

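```bash
cat > h.py <<'E'
import numpy as np
from station import vision
M={n:vision.camera_model(n) for n in("side","top")}
def ray(n,p):
    m=M[n];W=np.array(m["world_to_cam"]);R=W[:3,:3];t=W[:3,3]
    d=R.T@np.linalg.solve(m["K"],[p[0],p[1],1.]);return -R.T@t,d/np.linalg.norm(d)
def plane(n,p,z):
    c,d=ray(n,p);return c+d*(z-c[2])/d[2]
def tri(ps,pt):
    a,u=ray("side",ps);b,v=ray("top",pt)
    s=np.linalg.lstsq(np.c_[u,-v],b-a,rcond=None)[0];P=a+u*s[0];Q=b+v*s[1];return (P+Q)/2,np.linalg.norm(P-Q)
def proj(n,X):
    m=M[n];W=np.array(m["world_to_cam"]);q=m["K"]@(W[:3,:3]@np.array(X)+W[:3,3]);return q[:2]/q[2]
E
python3 - <<'E'
from h import *
np.set_printoptions(precision=1,suppress=True)
z1=lambda x,y:(150+x/6-.4,140+y/6-.4)
z3=lambda x,y:(200+x/6-.4,150+y/6-.4)
y2=lambda x,y:(320+x/12-.45,175+y/12-.45)
y4=lambda x,y:(295+x/10-.45,165+y/10-.45)
C={k:plane("top",z1(*p),90)for k,p in dict(FL=(103,433),FR=(560,378),BL=(68,115),BR=(517,50)).items()}
for k in C:print(k,C[k])
f=C["FL"]-C["FR"];b=C["BL"]-C["BR"];print("widths",np.linalg.norm(f),np.linalg.norm(b),"depth",np.linalg.norm(C["BL"]-C["FL"]),np.linalg.norm(C["BR"]-C["FR"]))
yaw=lambda d:np.degrees(np.arctan2(d[1],d[0]))
print("yaw",yaw(f)-90,yaw(b)-90,yaw(C["BL"]-C["FL"]),yaw(C["BR"]-C["FR"]))
print("side FL FR BR",plane("side",z3(107,130),90),plane("side",z3(370,320),90),plane("side",z3(670,232),90))
h1=plane("top",z1(265,550),60);h2=plane("top",z1(450,524),60);print("handle",h1,h2,(h1+h2)/2,yaw(h1-h2)-90)
h1=plane("side",z3(47,265),60);h2=plane("side",z3(150,352),60);print("handle side",h1,h2,(h1+h2)/2,yaw(h1-h2)-90)
print("foot",plane("top",y2(235,350),8),plane("side",(280+155/3.4,160+505/3.4),8))
print("lens",tri(y4(117,391),y2(340,408)))
print("stub",tri(y4(680,220),y2(580,20)))
print("backtop R",tri(y4(610,150),y2(650,100)))
L=[plane("top",y2(*p),250) for p in((490,20),(650,95),(500,390),(345,330))]
print("body edges yaw",yaw(L[0]-L[1])-90,yaw(L[1]-L[2]),yaw(L[0]-L[3]),yaw(L[3]-L[2])-90);print(np.array(L))
E
```

```text
FL [663.6 215.1  90. ]
FR [693.5  10.2  90. ]
BL [809.4 240.1  90. ]
BR [844.4  34.8  90. ]
widths 207.07449539840968 208.2768885168261 depth 147.99479575533056 152.90864366299866
yaw 8.318900996077858 9.677506168678732 9.727500902062578 9.253533906282629
side FL FR BR [661.2 205.7  90. ] [696.7   6.9  90. ] [838.3  30.4  90. ]
handle [614.1 145.1  60. ] [628.3  60.4  60. ] [621.2 102.8  60. ] 9.47664584646732
handle side [615.3 150.1  60. ] [629.8  65.1  60. ] [622.6 107.6  60. ] 9.656030137834435
foot [ 706.7 -264.4    8. ] [ 704.6 -269.1    8. ]
lens (array([ 668. , -240.1,  219. ]), np.float64(5.906655625359234))
stub (array([ 741.6, -279. ,  254.2]), np.float64(1.4537898198850927))
backtop R (array([ 722.4, -285.5,  273. ]), np.float64(0.5649126269963743))
body edges yaw -24.678925085938687 -26.910883813887455 -24.85621734988034 -20.234574348083868
[[ 741.4 -262.9  250. ]
 [ 727.8 -292.6  250. ]
 [ 671.5 -264.   250. ]
 [ 682.  -235.4  250. ]]
```

```bash
python3 - <<'E'
from h import *
np.set_printoptions(precision=1,suppress=True)
y2=lambda X:(np.array(X)-[320,175]+.45)*12
y4=lambda X:(np.array(X)-[295,165]+.45)*10
def fr(yaw,T):
    y,t=np.radians([yaw,T]);x=np.array([np.cos(t)*np.cos(y),np.cos(t)*np.sin(y),np.sin(t)]);Y=np.array([-np.sin(y),np.cos(y),0]);return x,Y,np.cross(x,Y)
ang=lambda a,b:np.degrees(np.arctan2(*(b-a)[::-1]))
print("obs axis: bottom",ang(np.array([310,470]),np.array([660,355])),"crease",ang(np.array([235,320]),np.array([620,200])),"top",ang(np.array([215,225]),np.array([550,115])),"ring",ang(np.array([78,262]),np.array([155,520])))
P=np.array([690,-255,235.])
for yaw in(-22,-25,-28):
  for T in(10,15,20,25):
    x,Y,Z=fr(yaw,T);print(yaw,T,"axis",ang(proj("side",P-20*x),proj("side",P+20*x)),"ring",ang(proj("side",P+20*Z),proj("side",P-20*Z)))
for L in([668,-240,219],[668,-247,219],[664,-247,220]):
  x,Y,Z=fr(-25,19);L=np.array(L)
  for n,v in(("c",L),("R",L-25*Y),("L",L+25*Y),("T",L+25*Z),("B",L-25*Z)):print(n,"top",y2(proj("top",v)),"side",y4(proj("side",v)))
E
```

```text
obs axis: bottom -18.18904569965131 crease -17.31164610884658 top -18.178018798418503 ring 73.38228652494037
-22 10 axis -8.590479515036476 ring 84.16567405747026
-22 15 axis -12.93142216019855 ring 78.4142427262463
-22 20 axis -17.25699737538017 ring 72.63565117048294
-22 25 axis -21.583794328516767 ring 66.85923532544697
-25 10 axis -7.19551730257302 ring 84.11411208115528
-25 15 axis -11.554285100100223 ring 78.37949898367445
-25 20 axis -15.913817988270692 ring 72.64620780595351
-25 25 axis -20.29005911308428 ring 66.94152044383797
-28 10 axis -5.831070121534043 ring 84.093656117177
-28 15 axis -10.213301263104011 ring 78.38999633622483
-28 20 axis -14.61190564538942 ring 72.71380015836229
-28 25 axis -19.04222025904455 ring 67.08948733539766
c top [332.5 421.6] side [134.7 388.2]
R top [451.2 479.1] side [146.5 463. ]
L top [214.3 364.3] side [123.7 317.8]
T top [342.9 448. ] side [ 94.2 258.2]
B top [322.6 396.6] side [174.1 514.5]
c top [369.  422.5] side [155.9 407.2]
R top [487.8 480.1] side [168.3 483.2]
L top [250.7 365.2] side [144.1 335.8]
T top [380.5 448.9] side [115.3 276.5]
B top [358.1 397.5] side [195.3 534.3]
c top [370.3 442.6] side [134.7 406.2]
R top [489.4 500.4] side [146.6 482.3]
L top [251.9 385.2] side [123.6 334.6]
T top [381.9 469.8] side [ 93.8 275.1]
B top [359.4 417. ] side [174.5 533.6]
```

Call:
servo_tool(angular=[[0,0,-64],[0,0,-64],[0,0,-64],[0,0,-64],[0,0,-64],[0,0,-64],[0,0,-64],[0,0,-64],[0,0,-64],[0,0,-64],[0,0,-64],[0,0,-64],[0,0,-64],[0,0,-64],[0,0,-64],[0,0,-64],[0,0,-64],[0,0,-64],[0,0,-64],[0,0,-64]], travel=[[0.435,-0.518,-0.05],[0.435,-0.518,-0.05],[0.435,-0.518,-0.05],[0.435,-0.518,-0.05],[0.435,-0.518,-0.05],[0.435,-0.518,-0.05],[0.435,-0.518,-0.05],[0.435,-0.518,-0.05],[0.435,-0.518,-0.05],[0.435,-0.518,-0.05],[0.435,-0.518,-0.05],[0.435,-0.518,-0.05],[0.435,-0.518,-0.05],[0.435,-0.518,-0.05],[0.435,-0.518,-0.05],[0.435,-0.518,-0.05],[0.435,-0.518,-0.05],[0.435,-0.518,-0.05],[0.435,-0.518,-0.05],[0.435,-0.518,-0.05]], claw=[0.5,0.5,0.5,0.5,0.5,0.5,0.5,0.5,0.5,0.5,0.5,0.5,0.5,0.5,0.5,0.5,0.5,0.5,0.5,0.5], newtons=40)

```text
time: 2.1
tool_pos: [621.0, 105.6, 152.7]
orientation: [-180.0, -0.0, 9.4]
ft_force: [-0.3, -0.3, -0.6]
grip_width: 0.496
```

```bash
python3 - <<'E'
from station import robot, vision
from h import *
import cv2
print(robot.state()["joints"].round(0))
for n,b in(("side",(140,260,170,330)),("top",(130,240,140,270))):
    i=vision.get_image(n)[:,:,::-1]; cv2.imwrite(f"pics/{n}1.png",i); cv2.imwrite(f"pics/{n}1z.png",cv2.resize(i[b[0]:b[1],b[2]:b[3]],None,fx=5,fy=5,interpolation=cv2.INTER_CUBIC)); print(n,(proj(n,[621,104.5,60])-[b[2],b[0]])*5)
E
```

```text
[-12.  27.   0.  95.  -0.  57.  -2.]
side [227.7326087  307.38491514]
top [342.80403806 495.77431006]
```

View pics/side1z.png

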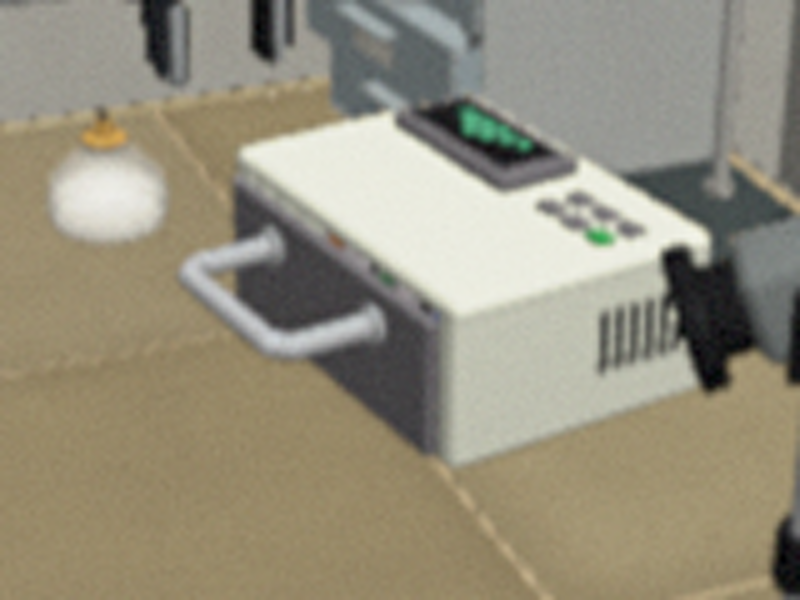

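View pics/top1z.png

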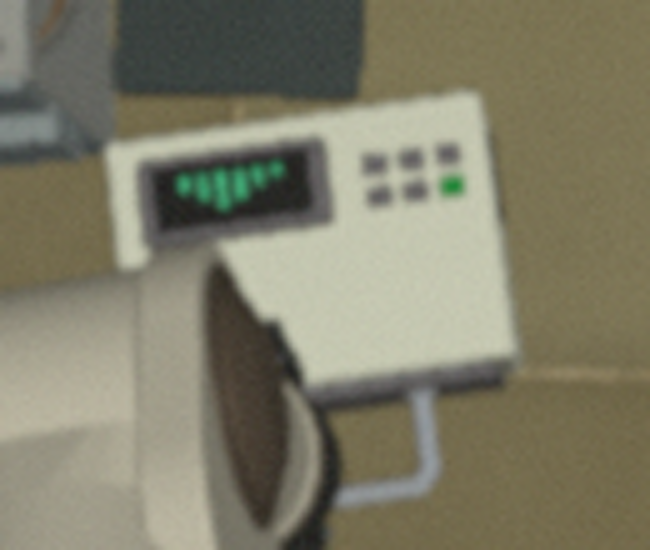

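The side view shows the open fingers above the bar, and the predicted handle point (228,307) falls on it. The gripper hides the middle of the bar in the top view. Next I descend, grip and pull.

Call:
servo_tool(angular=[[0,0,0],[0,0,0],[0,0,0],[0,0,0],[0,0,0],[0,0,0],[0,0,0],[0,0,0],[0,0,0],[0,0,0],[0,0,0],[0,0,0],[0,0,0],[0,0,0]], travel=[[0,0,-0.025],[0,0,-0.05],[0,0,-0.07],[0,0,-0.09],[0,0,-0.1],[0,0,-0.11],[0,0,-0.11],[0,0,-0.11],[0,0,-0.11],[0,0,-0.11],[0,0,-0.11],[0,0,-0.11],[0,0,-0.11],[0,0,-0.11]], claw=[0.5,0.5,0.5,0.5,0.5,0.5,0.5,0.5,1,1,1,1,1,1], newtons=40)

```text
time: 3.6
tool_pos: [621.3, 104.7, 42.4]
orientation: [-180.0, -0.0, 9.3]
ft_force: [-0.1, 0.3, -0.7]
grip_width: 0.0
```

```bash
cat > look.py <<'E'
import sys
from station import robot, vision
import cv2
t=sys.argv[1]
for n,b in(("side",(140,260,170,330)),("top",(130,250,140,300))):
    i=vision.get_image(n)[:,:,::-1]; cv2.imwrite(f"pics/{n}{t}.png",i); cv2.imwrite(f"pics/{n}{t}z.png",cv2.resize(i[b[0]:b[1],b[2]:b[3]],None,fx=5,fy=5,interpolation=cv2.INTER_CUBIC))
s=robot.state();print(s["tool_pos"].round(1),s["ft_force"].round(1),s["grip_width"])
E
python3 look.py 2
```

```text
[621.3 104.7  42.4] [-0.2 -0.8  0. ] 0.0031331282575200303
```

View pics/side2z.png

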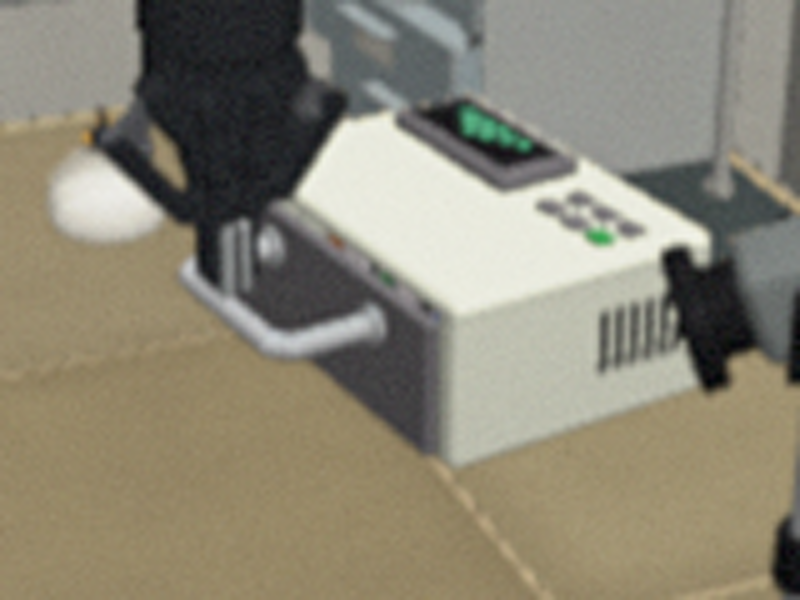

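View pics/top2z.png

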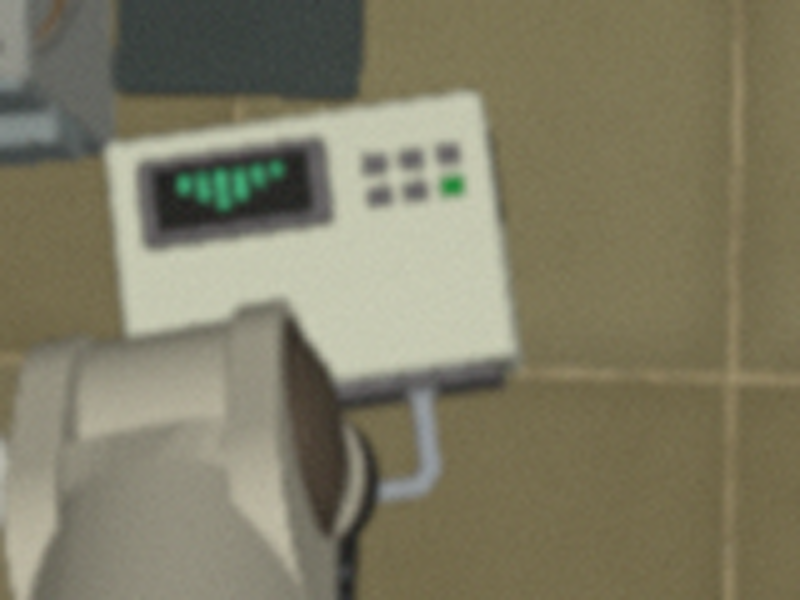

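```bash
python3 - <<'E'
from h import *
for z in(42,50,60,70,80):print(z,(proj("side",[621.3,104.7,z])-[170,140])*5)
for x in(600,610,620,630,640,650): print(x,(proj("side",[x,104.7+(x-621)*.16,60])-[170,140])*5)
E
python3 -c "
import cv2
i=cv2.imread('pics/side2.png')[165:215,195:245];cv2.imwrite('pics/s2zz.png',cv2.resize(i,None,fx=12,fy=12,interpolation=cv2.INTER_CUBIC))"
```

```text
42 [229.09791012 339.9960912 ]
50 [228.69755386 325.43280764]
60 [228.19335468 307.09215408]
70 [227.6849357  288.59800157]
80 [227.17224371 269.94841498]
600 [187.80459268 318.02466146]
610 [206.8483934  312.84492534]
620 [225.72021652 307.71196553]
630 [244.42238118 302.62515123]
640 [262.95716498 297.58386296]
650 [281.32680498 292.58749227]
```

View pics/s2zz.png

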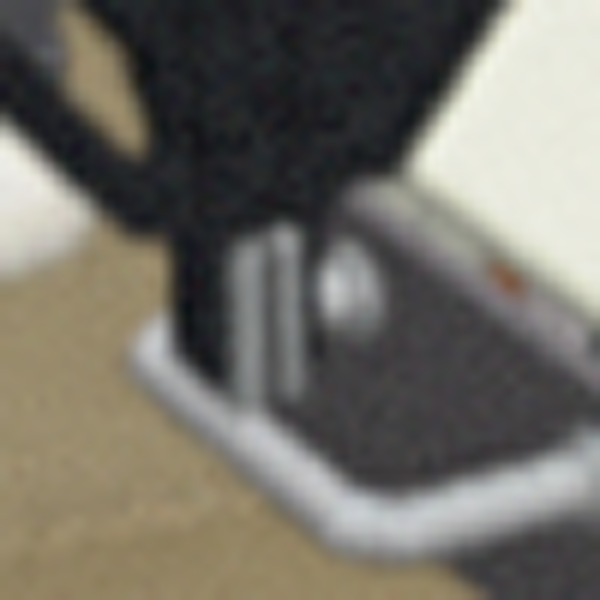

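```bash
python3 - <<'E'
from h import *
import cv2
print(proj("side",[186.2,622.1,201.5]),proj("side",[186.2,622.1,231.5]))
a=cv2.imread("pics/side0.png")[0:110,0:60];b=cv2.imread("pics/side1.png")[100:180,180:250]
print((proj("side",[621,105.6,152.7])-[180,100])*6,(proj("side",[621,105.6,172.7])-[180,100])*6)
g=lambda i:(np.clip(i/255.,0,1)**0.5*255).astype(np.uint8)
cv2.imwrite("pics/q0.png",cv2.resize(g(a),None,fx=5,fy=5,interpolation=cv2.INTER_CUBIC))
cv2.imwrite("pics/q1.png",cv2.resize(g(b),None,fx=6,fy=6,interpolation=cv2.INTER_CUBIC))
E
```

```text
[ 11.40647967 104.64784298] [ 8.98741245 94.26716005]
[206.47886732 394.64250338] [205.14039003 346.42283747]
```

View pics/q0.png

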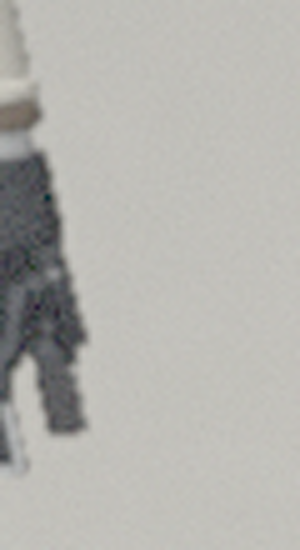

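View pics/q1.png

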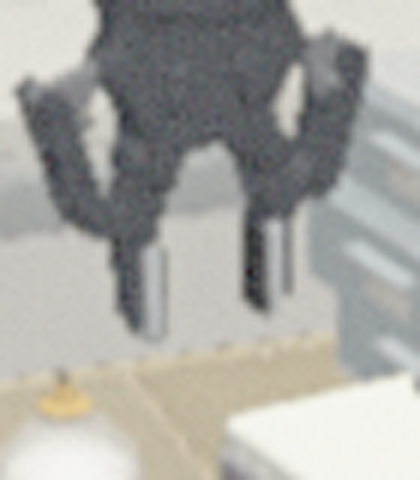

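The side view shows the fingers shut above the bar. Their tips end near z≈68 although the reported TCP z is 42. The earlier pictures show the same offset of about 26 mm along the tool, so I'll open and go lower.

Call:
servo_tool(angular=[[0,0,0],[0,0,0],[0,0,0],[0,0,0],[0,0,0],[0,0,0],[0,0,0],[0,0,0],[0,0,0],[0,0,0],[0,0,0],[0,0,0],[0,0,0],[0,0,0],[0,0,0],[0,0,0]], travel=[[0,0,0.02],[0,0,0.02],[0,0,0.02],[0,0,0.02],[0,0,0.02],[0,0,0.01],[0,0,0],[0,0,-0.01],[0,0,-0.02],[0,0,-0.025],[0,0,-0.025],[0,0,-0.025],[0,0,-0.025],[0,0,-0.025],[0,0,-0.025],[0,0,-0.025]], claw=[0.5,0.5,0.5,0.5,0.5,0.5,0.5,0.5,0.5,0.5,1,1,1,1,1,1], newtons=40)

```text
time: 5.3
tool_pos: [621.7, 104.8, 17.6]
orientation: [-180.0, -0.0, 9.3]
ft_force: [1.3, 0.9, -2.4]
grip_width: 0.119
```

```bash
python3 look.py 3;python3 -c "
import cv2
i=cv2.imread('pics/side3.png')[165:215,195:245];cv2.imwrite('pics/s3zz.png',cv2.resize(i,None,fx=12,fy=12,interpolation=cv2.INTER_CUBIC))"
```

```text
[621.7 104.8  17.6] [ 2.6  0.3 -3.4] 0.11805884845231358
```

View pics/s3zz.png

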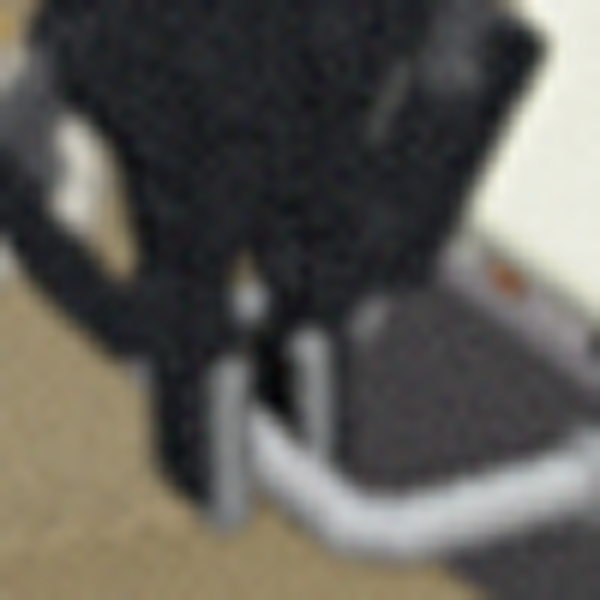

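The front finger is now ahead of the bar and the other behind it, with the bar gripped at an opening of 0.118. Now I pull.

Call:
servo_tool(angular=[[0,0,0],[0,0,0],[0,0,0],[0,0,0],[0,0,0],[0,0,0],[0,0,0],[0,0,0],[0,0,0],[0,0,0],[0,0,0],[0,0,0],[0,0,0],[0,0,0]], travel=[[-0.005,-0.0008,0],[-0.012,-0.002,0],[-0.02,-0.0033,0],[-0.028,-0.0046,0],[-0.036,-0.006,0],[-0.044,-0.0073,0],[-0.052,-0.0086,0],[-0.06,-0.01,0],[-0.068,-0.0113,0],[-0.074,-0.0123,0],[-0.078,-0.013,0],[-0.08,-0.0133,0],[-0.08,-0.0133,0],[-0.08,-0.0133,0]], claw=[1,1,1,1,1,1,1,1,1,1,1,1,1,1])

```text
time: 6.8
tool_pos: [543.1, 91.4, 17.6]
orientation: [180.0, -0.2, 9.3]
ft_force: [7.2, -2.2, -6.0]
grip_width: 0.123
```

```bash
python3 look.py 4
```

```text
[543.1  91.4  17.6] [ 6.4 -1.7 -4.9] 0.12205020590667666
```

View pics/side4z.png

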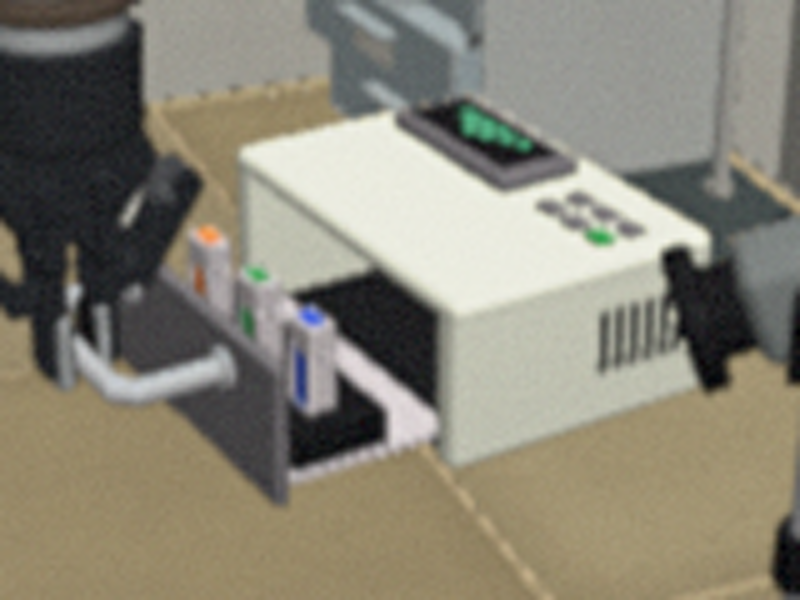

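The drawer is out, with amber on the left at (208,240), green at (257,275) and blue at (312,318). The TCP moved 79.7 mm. I'll release and rise.

Call:
servo_tool(angular=[[0,0,0],[0,0,0],[0,0,0],[0,0,0],[0,0,0],[0,0,0],[0,0,0],[0,0,0],[0,0,0],[0,0,0],[0,0,0],[0,0,0],[0,0,0],[0,0,0],[0,0,0],[0,0,0]], travel=[[0,0,0],[0,0,0],[0,0,0],[0,0,0],[0,0,0.02],[0,0,0.05],[0,0,0.08],[0,0,0.12],[0,0,0.15],[0,0.04,0.17],[0,0.08,0.17],[0,0.12,0.17],[0,0.16,0.17],[0,0.2,0.17],[0,0.2,0.17],[0,0.2,0.17]], claw=[0.5,0.5,0.5,0.5,0.5,0.5,0.5,0.5,0.5,0.5,0.5,0.5,0.5,0.5,0.5,0.5])

```text
time: 8.5
tool_pos: [540.3, 292.7, 186.9]
orientation: [180.0, 0.1, 9.5]
ft_force: [0.7, -1.5, 0.7]
grip_width: 0.502
```

```bash
python3 look.py 5; python3 -c "
import cv2
i=cv2.imread('pics/side5.png')[175:235,190:260];cv2.imwrite('pics/s5zz.png',cv2.resize(i,None,fx=10,fy=10,interpolation=cv2.INTER_CUBIC))"
```

```text
[541.4 289.9 187.1] [ 0.5 -0.4  0.4] 0.4977464601848454
```

View pics/top5z.png

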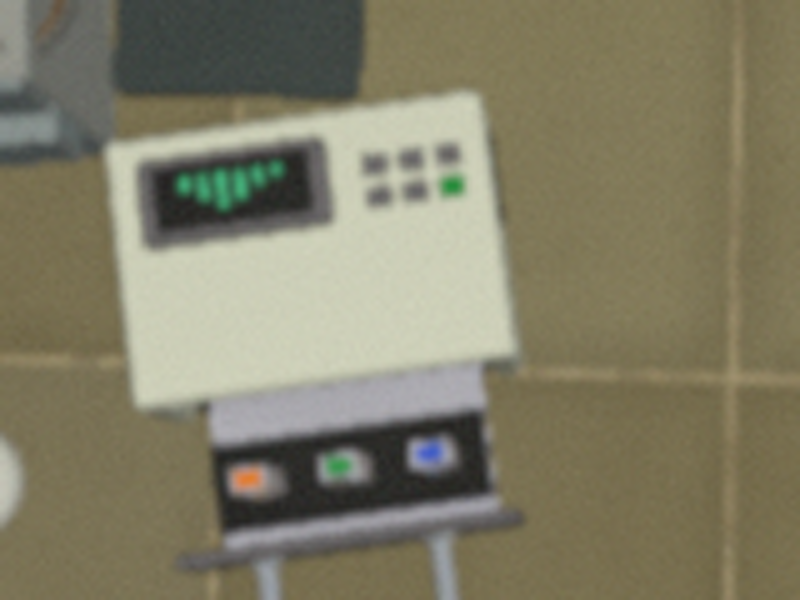

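View pics/s5zz.png

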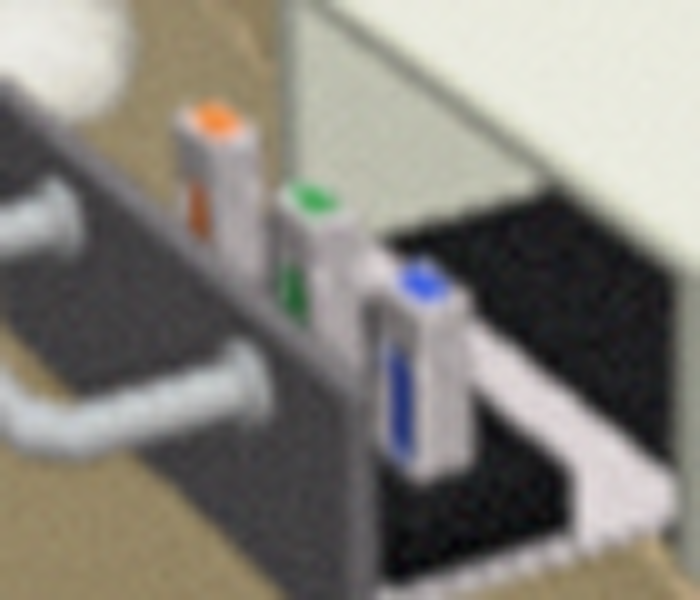

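```bash
python3 - <<'E'
from h import *
import cv2
np.set_printoptions(precision=1,suppress=True)
b={"side":(180,210,200,240),"top":(215,240,180,240)}
P={}
for n in b:
    i=cv2.imread(f"pics/{n}5.png");h=cv2.cvtColor(i,cv2.COLOR_BGR2HSV)
    y0,y1,x0,x1=b[n]
    for c,(lo,hi) in dict(a=(5,18),g=(45,80),b=(105,125)).items():
        m=np.zeros(h.shape[:2],np.uint8);m[y0:y1,x0:x1]=cv2.inRange(h,(lo,120,110),(hi,255,255))[y0:y1,x0:x1]
        k,l,s,ce=cv2.connectedComponentsWithStats(m)
        if k<2: print(n,c,"none");continue
        j=min(range(1,k),key=lambda q:ce[q][1]) if n=="side" else 1+np.argmax(s[1:,4])
        P[n,c]=ce[j];print(n,c,s[j],ce[j],plane(n,ce[j],74.))
for c in"agb":
    if("side",c)in P and("top",c)in P:print(c,tri(P["side",c],P["top",c]))
E
```

```text
side a [210 185   4   3   9] [211.1 186.1] [628.7 160.3  74. ]
side g [221 195   1   1   1] [221. 195.] [635.6 105.9  74. ]
side b [231 202   3   3   6] [231.8 202.8] [645.8  59.5  74. ]
top a [187 224   5   3  11] [189.1 225.4] [629.3 156.   74. ]
top g [206 222   3   2   6] [207.  222.5] [638.4 107.4  74. ]
top b [224 219   4   3  10] [225.5 220. ] [646.5  57.2  74. ]
a (array([628.3, 155.9,  76.1]), np.float64(1.9433038361131931))
g (array([637.4, 108. ,  72.7]), np.float64(2.1785792268768547))
b (array([645.8,  57.3,  75.1]), np.float64(1.4182300230185876))
```

Call:
servo_tool(angular=[[0,0,90],[0,0,90],[0,0,90],[0,0,90],[0,0,90],[0,0,90],[0,0,90],[0,0,90],[0,0,90],[0,0,90],[0,0,90],[0,0,90],[0,0,90],[0,0,90],[0,0,90],[0,0,90]], travel=[[0.02,-0.03,0],[0.04,-0.06,0],[0.06,-0.09,0],[0.07,-0.11,0],[0.08,-0.13,0],[0.0877,-0.1354,0],[0.0877,-0.1354,0],[0.0877,-0.1354,0],[0.0877,-0.1354,0],[0.0877,-0.1354,0],[0.0877,-0.1354,0],[0.0877,-0.1354,-0.03],[0.0877,-0.1354,-0.05],[0.0877,-0.1354,-0.07],[0.0877,-0.1354,-0.09],[0.0877,-0.1354,-0.09]], claw=[0.58,0.58,0.58,0.58,0.58,0.58,0.58,0.58,0.58,0.58,0.58,0.58,0.58,0.58,0.58,0.58])

```text
time: 10.2
tool_pos: [626.6, 152.7, 94.3]
orientation: [-179.6, 0.1, 99.2]
ft_force: [-0.6, -0.5, -1.2]
grip_width: 0.424
```

```bash
python3 look.py 6; python3 -c "
from h import *
from station import robot
s=robot.state();print(s['orientation'].round(2),s['joints'].round(0))
import cv2
i=cv2.imread('pics/side6.png')[145:215,180:260];cv2.imwrite('pics/s6zz.png',cv2.resize(i,None,fx=9,fy=8.5,interpolation=cv2.INTER_CUBIC))"
```

```text
[629.  154.3  97.5] [0.6 0.2 0.4] 0.42473781955195566
[-1.7995e+02  4.0000e-02  9.9230e+01] [ -3.  34. -18.  94.  12.  54.  74.]
```

View pics/s6zz.png

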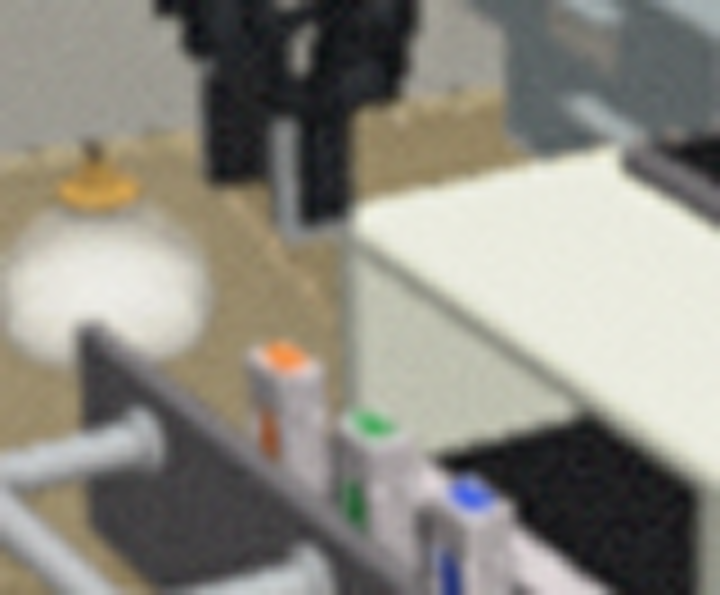

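View pics/top6z.png

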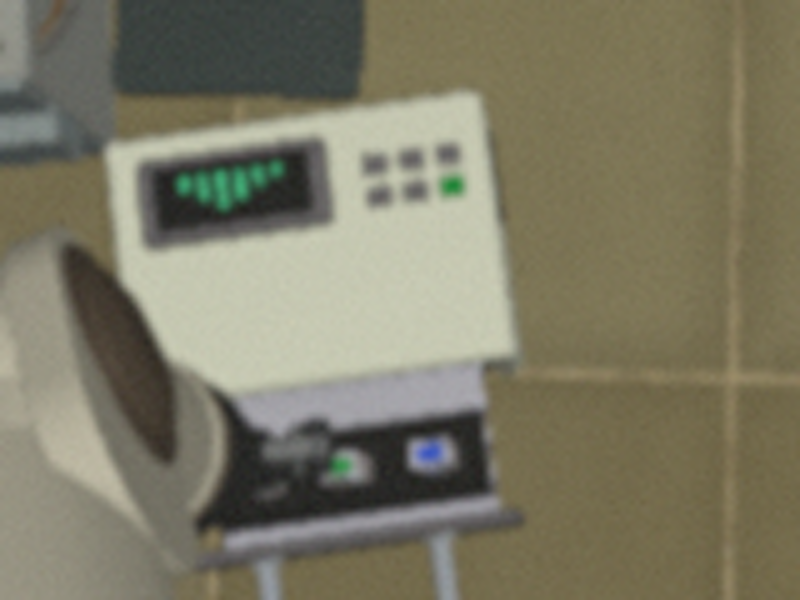

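```bash
python3 - <<'E'
from h import *
f=lambda X:(proj("side",X)-[180,145]+.45)*[9,8.5]
u=np.array([-.16,.987,0]);w=np.array([.987,.16,0])
for z in(116,120,124):
  c=np.array([629,154.5,z]);print(z,f(c),"Rcorner near/far",f(c-18*u-11*w),f(c-18*u+11*w),f(c-32*u-11*w),f(c-32*u+11*w),"L",f(c+32*u-11*w),f(c+18*u-11*w))
E
```

```text
116 [287.49633153 229.93879042] Rcorner near/far [282.00950818 260.90582307] [355.02100603 244.33911535] [306.5812942  279.08699416] [380.06892388 262.17855905] L [198.0636247  198.79253316] [220.98887323 215.7553972 ]
120 [287.07617582 217.19168639] Rcorner near/far [281.57279866 247.98623161] [354.70930716 231.51818399] [306.18168753 266.06956753] [379.7959886  249.26115742] L [197.50631593 186.21170551] [220.46355413 203.08135991]
124 [286.65463868 204.40267068] Rcorner near/far [281.13462798 235.02341292] [354.39657557 218.65477474] [305.7807305 253.0081524] [379.52214012 236.30053611] L [196.94720594 173.59021665] [219.93652086 190.36596606]
```

Fingertips at about (290,240) and (235,180) straddle the amber head, whose dot is at (285,357), matching the projections to about 2 mm. I'll descend and check before closing.

Call:
servo_tool(angular=[[0,0,0],[0,0,0],[0,0,0],[0,0,0],[0,0,0],[0,0,0],[0,0,0],[0,0,0]], travel=[[0,0.001,0],[0,0.001,0],[0,0.001,-0.02],[0,0.001,-0.035],[0,0.001,-0.035],[0,0.001,-0.035],[0,0.001,-0.035],[0,0.001,-0.035]], claw=[0.58,0.58,0.58,0.58,0.58,0.58,0.58,0.58])

```text
time: 11.1
tool_pos: [629.7, 157.3, 63.3]
orientation: [179.9, -0.0, 99.3]
ft_force: [0.4, -0.3, 0.3]
grip_width: 0.424
```

```bash
python3 look.py 7; python3 -c "
import cv2
i=cv2.imread('pics/side7.png')[155:215,180:250];cv2.imwrite('pics/s7zz.png',cv2.resize(i,None,fx=10,fy=10,interpolation=cv2.INTER_CUBIC))"
```

```text
[629.5 157.2  63.1] [ 0.2 -0.7 -0.4] 0.4187757076954519
```

View pics/s7zz.png

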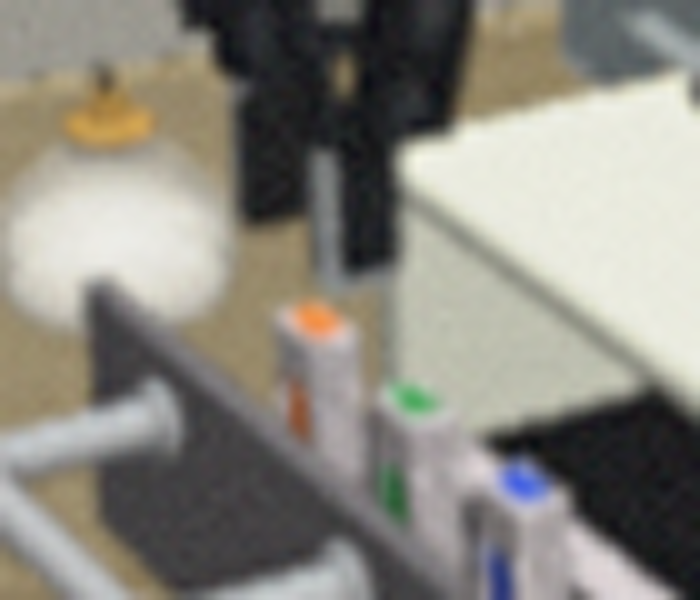

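Fingers span 240–390 px, centred at 315 against the amber dot at 317, so they are well centred. I'll go down, close and check.

Call:
servo_tool(angular=[[0,0,0],[0,0,0],[0,0,0],[0,0,0],[0,0,0],[0,0,0],[0,0,0],[0,0,0],[0,0,0],[0,0,0],[0,0,0],[0,0,0],[0,0,0]], travel=[[0,0,-0.01],[0,0,-0.02],[0,0,-0.03],[0,0,-0.04],[0,0,-0.045],[0,0,-0.045],[0,0,-0.045],[0,0,-0.045],[0,0,-0.045],[0,0,-0.045],[0,0,-0.045],[0,0,-0.045],[0,0,-0.045]], claw=[0.58,0.58,0.58,0.58,0.58,0.58,0.58,1,1,1,1,1,1], newtons=40)

```text
time: 12.5
tool_pos: [629.6, 157.1, 18.0]
orientation: [179.9, -0.0, 99.3]
ft_force: [0.1, -1.1, 4.7]
grip_width: 0.252
```

```bash
python3 look.py 8; python3 -c "
import cv2
i=cv2.imread('pics/side8.png')[155:215,180:250];cv2.imwrite('pics/s8zz.png',cv2.resize(i,None,fx=10,fy=10,interpolation=cv2.INTER_CUBIC))"
```

```text
[629.6 157.1  18. ] [0.9 0.6 5.6] 0.24588702358026027
```

View pics/s8zz.png

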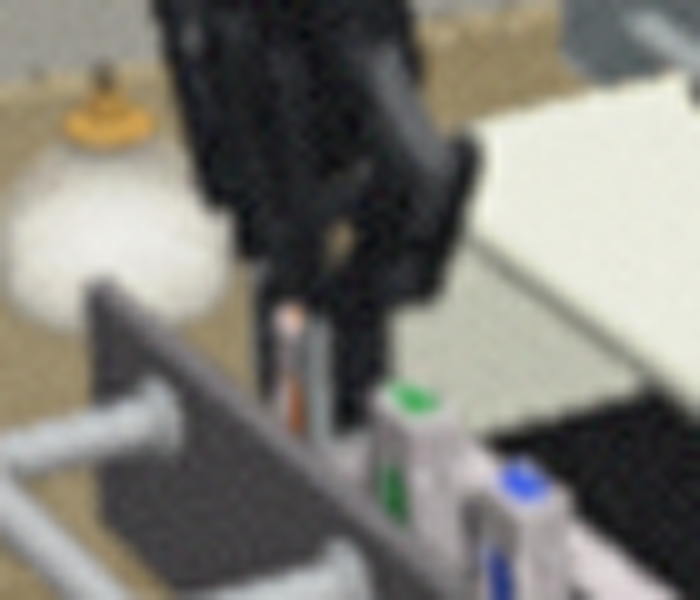

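The pads grip the amber standard on its metal edges at an opening of 0.246, about 21 mm. Next I lift straight up.

Call:
servo_tool(angular=[[0,0,0],[0,0,0],[0,0,0],[0,0,0],[0,0,0],[0,0,0],[0,0,0],[0,0,0],[0,0,0],[0,0,0],[0,0,0],[0,0,0]], travel=[[0,0,0.004],[0,0,0.01],[0,0,0.018],[0,0,0.026],[0,0,0.035],[0,0,0.05],[0,0,0.07],[0,0,0.095],[0,0,0.12],[0,0,0.15],[0,0,0.16],[0,0,0.16]], claw=[1,1,1,1,1,1,1,1,1,1,1,1])

```text
time: 13.8
tool_pos: [630.4, 157.5, 180.1]
orientation: [179.8, -0.0, 99.3]
ft_force: [0.2, -0.3, -0.2]
grip_width: 0.246
```

```bash
python3 look.py 9; python3 -c "
import cv2
i=cv2.imread('pics/side9.png')[90:220,170:300];cv2.imwrite('pics/s9zz.png',cv2.resize(i,None,fx=4.6,fy=4.6,interpolation=cv2.INTER_CUBIC))"
```

```text
[628.4 156.7 176.7] [ 0.8 -0.  -0.8] 0.24879016242274127
```

View pics/s9zz.png

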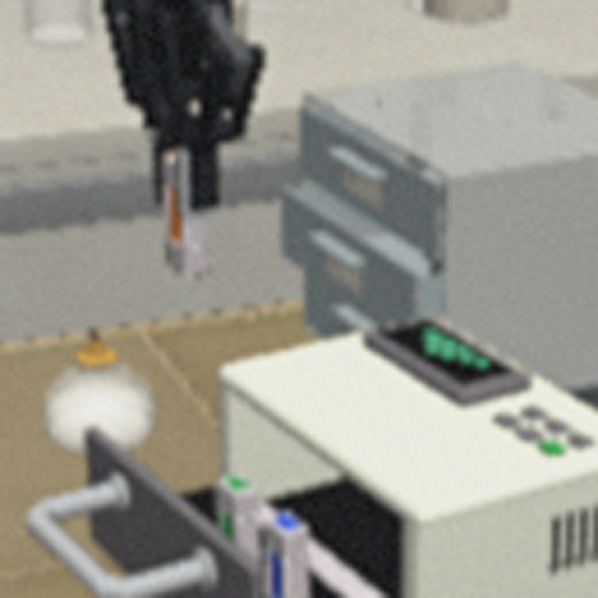

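```bash
python3 - <<'E'
import numpy as np
from scipy.spatial.transform import Rotation as R
np.set_printoptions(precision=4,suppress=True)
y,t=np.radians([-25,20.5])
X=np.array([np.cos(t)*np.cos(y),np.cos(t)*np.sin(y),np.sin(t)]);Y=np.array([-np.sin(y),np.cos(y),0]);Z=np.cross(X,Y)
Rt=np.c_[Y,np.cross(-Z,Y),-Z];print(Rt)
R0=R.from_euler("xyz",[180,0,99.3],degrees=True)
print("rotvec",(R.from_matrix(Rt)*R0.inv()).as_rotvec(degrees=True),"euler",R.from_matrix(Rt).as_euler("xyz",degrees=True))
L=np.array([665,-245,220.]);p0=np.array([629.0,157.0,177.4])
for d in(170,100):
    C=L-d*X;tcp=C-26*Z;print(d,C,tcp,"travel",(tcp-p0)/1000)
E
```

```text
[[ 0.4226  0.8489  0.3174]
 [ 0.9063 -0.3959 -0.148 ]
 [ 0.      0.3502 -0.9367]]
rotvec [ -2.8418 -20.6117 -33.9289] euler [159.5   0.   65. ]
170 [ 520.6847 -177.7047  160.4647] [ 528.937  -181.5528  136.1113] travel [-0.1001 -0.3386 -0.0413]
100 [ 580.1087 -205.4145  184.9793] [ 588.361  -209.2626  160.6258] travel [-0.0406 -0.3663 -0.0168]
```

Call:
servo_tool(angular=[[0,0,0],[0,0,0],[0,0,0],[-0.3,-2,-3.4],[-0.6,-4,-6.8],[-0.8,-6,-10],[-1.1,-8,-13.6],[-1.4,-10,-17],[-1.7,-12.4,-20],[-2,-14.4,-24],[-2.3,-16.5,-27],[-2.6,-18.6,-31],[-2.8,-20.6,-33.9],[-2.8,-20.6,-33.9],[-2.8,-20.6,-33.9],[-2.8,-20.6,-33.9],[-2.8,-20.6,-33.9]], travel=[[-0.01,-0.01,0],[-0.02,-0.03,0],[-0.03,-0.06,0],[-0.04,-0.09,0],[-0.05,-0.12,0],[-0.06,-0.15,0],[-0.07,-0.18,-0.005],[-0.08,-0.21,-0.01],[-0.09,-0.24,-0.015],[-0.095,-0.27,-0.02],[-0.1,-0.3,-0.03],[-0.1,-0.32,-0.035],[-0.1,-0.333,-0.04],[-0.1,-0.3386,-0.0413],[-0.1,-0.3386,-0.0413],[-0.1,-0.3386,-0.0413],[-0.1,-0.3386,-0.0413]], claw=[1,1,1,1,1,1,1,1,1,1,1,1,1,1,1,1,1])

```text
time: 15.6
tool_pos: [529.7, -180.8, 136.3]
orientation: [159.5, -0.0, 65.2]
ft_force: [-0.3, -0.5, -0.6]
grip_width: 0.248
```

```bash
python3 look.py 10; python3 -c "
from station import robot
print(robot.state()['orientation'])
import cv2
i=cv2.imread('pics/side10.png')[120:270,220:380];cv2.imwrite('pics/sazz.png',cv2.resize(i,None,fx=4.5,fy=4,interpolation=cv2.INTER_CUBIC))
i=cv2.imread('pics/top10.png')[160:290,250:400];cv2.imwrite('pics/tazz.png',cv2.resize(i,None,fx=4.5,fy=4.5,interpolation=cv2.INTER_CUBIC))"
```

```text
[ 529.6 -180.9  136.4] [-0.7  0.3  0.6] 0.2489989306831265
[ 1.59501765e+02 -3.26733898e-02  6.51550195e+01]
```

View pics/sazz.png

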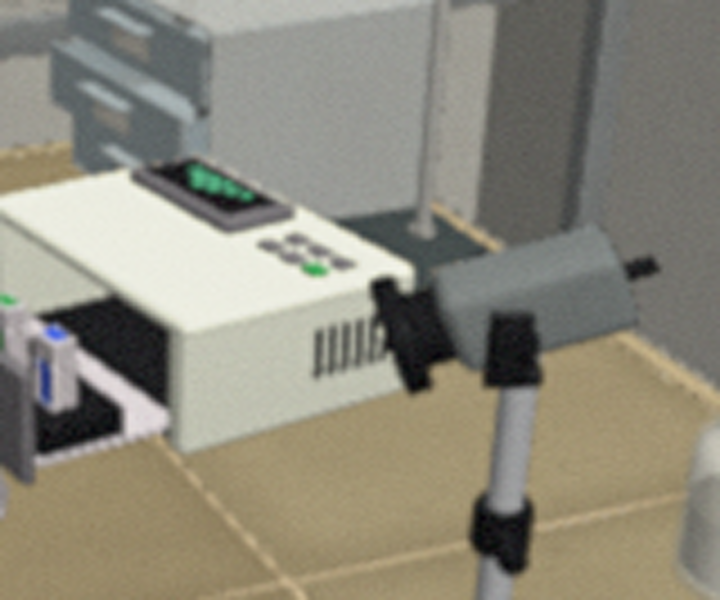

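View pics/tazz.png

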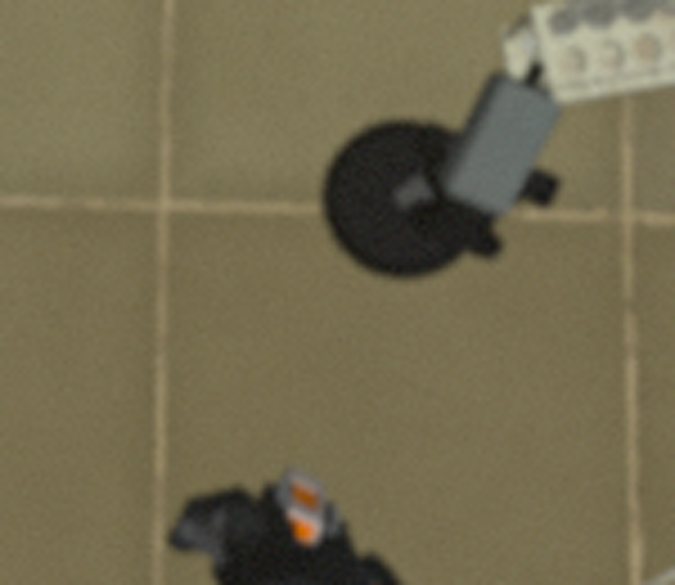

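```bash
cat > az.py <<'E'
import sys,cv2
from h import *
t=sys.argv[1];C=np.array(eval(sys.argv[2]),float)
for n in("side","top"):
    i=cv2.imread(f"pics/{n}{t}.png");p=proj(n,C);x,y=[int(v)-35 for v in p];x=max(x,0);y=max(y,0)
    print(n,p,"in crop",(p-[x,y]+.45)*8); cv2.imwrite(f"pics/{n}{t}a.png",cv2.resize(i[y:y+70,x:x+75],None,fx=8,fy=8,interpolation=cv2.INTER_CUBIC))
E
python3 az.py 10 "[521,-177,160.5]"
```

```text
side [211.56085344 232.42133339] in crop [288.08682753 286.97066715]
top [316.05243939 271.71450314] in crop [284.01951508 289.31602514]
```

View pics/side10a.png

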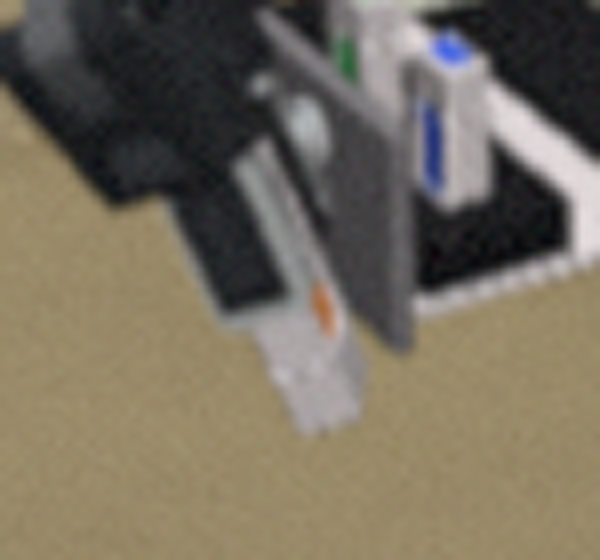

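View pics/top10a.png

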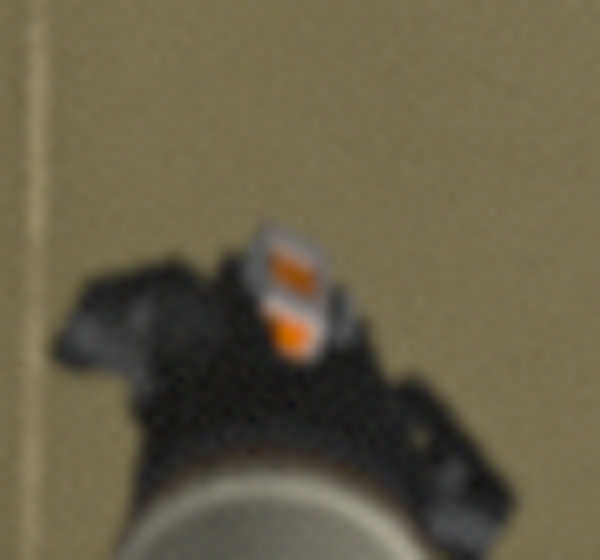

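```bash
cat > pr.py <<'E'
import sys
from h import *
np.set_printoptions(precision=0,suppress=True)
C=np.array(eval(sys.argv[1]),float);o={"side":eval(sys.argv[2]),"top":eval(sys.argv[3])}
y,t=np.radians([-25,20.5])
X=np.array([np.cos(t)*np.cos(y),np.cos(t)*np.sin(y),np.sin(t)]);Y=np.array([-np.sin(y),np.cos(y),0]);Z=np.cross(X,Y)
for n in o:
  f=lambda a,b,c:(proj(n,C+a*X+b*Y+c*Z)-o[n]+.45)*8
  print(n,"ctr",f(0,0,0),"win",f(7,0,0),"dot",f(0,0,30),"bot++,+-,-+,--",f(7,11,-30),f(7,-11,-30),f(-7,11,-30),f(-7,-11,-30),"win corners",[f(7,b,c) for b in(7,-7) for c in(14,-14)])
E
python3 pr.py "[521,-177,160.5]" "[176,197]" "[281,236]"
```

```text
side ctr [288. 287.] win [319. 278.] dot [234. 171.] bot++,+-,-+,-- [375. 362.] [365. 420.] [316. 379.] [305. 437.] win corners [array([298., 207.]), array([346., 313.]), array([290., 242.]), array([340., 349.])]
top ctr [284. 289.] win [294. 270.] dot [282. 329.] bot++,+-,-+,-- [264. 218.] [328. 250.] [244. 255.] [307. 287.] win corners [array([273., 277.]), array([274., 242.]), array([315., 299.]), array([316., 263.])]
```

The amber window is at (294,271) in the top crop and its lower corners at about (358,415) and (307,435) in the side crop. Both agree with the assumed pose to about 1–2 mm. Rechecking the ring gives a lens position of (664,-243,220), with yaw −25° and tilt about 21°. Now the approach.

Call:
servo_tool(angular=[[0,0,0],[0,0,0],[0,0,0],[0,0,0],[0,0,0],[0,0,0],[0,0,0],[0,0,0],[0,0,0],[0,0,0]], travel=[[0.008,-0.0036,0.0034],[0.018,-0.008,0.0075],[0.028,-0.0127,0.0118],[0.038,-0.0173,0.016],[0.046,-0.021,0.0193],[0.053,-0.024,0.0223],[0.058,-0.0263,0.0243],[0.058,-0.0263,0.0243],[0.058,-0.0263,0.0243],[0.058,-0.0263,0.0243]], claw=[1,1,1,1,1,1,1,1,1,1])

```text
time: 16.7
tool_pos: [586.4, -207.6, 160.0]
orientation: [159.6, -0.0, 65.1]
ft_force: [-0.1, -0.3, -0.5]
grip_width: 0.251
```

```bash
python3 look.py 11; python3 - <<'E'
import cv2
for n,(y0,y1,x0,x1) in dict(side=(160,260,210,340),top=(165,255,280,400)).items():
    i=cv2.imread(f'pics/{n}11.png')[y0:y1,x0:x1];cv2.imwrite(f'pics/{n}11b.png',cv2.resize(i,None,fx=6,fy=6,interpolation=cv2.INTER_CUBIC))
from h import *
np.set_printoptions(precision=0,suppress=True)
y,t=np.radians([-25,20.8]);C=np.array([579.1,-203.4,185]);L=np.array([664,-243,220])
X=np.array([np.cos(t)*np.cos(y),np.cos(t)*np.sin(y),np.sin(t)]);Y=np.array([-np.sin(y),np.cos(y),0]);Z=np.cross(X,Y)
for n,o in dict(side=[210,160],top=[280,165]).items():
    f=lambda P:(proj(n,P)-o+.45)*6
    print(n,"lens",f(L),"ring R T B",f(L-25*Y),f(L+25*Z),f(L-25*Z),"win",f(C+7*X),"bot",f(C+7*X-11*Y-30*Z),f(C-7*X-11*Y-30*Z))
E
```

```text
[ 586.6 -207.7  160.2] [-0.   0.1 -0.8] 0.2512003324792283
side lens [584. 267.] ring R T B [590. 312.] [556. 190.] [610. 343.] win [262. 361.] bot [297. 469.] [250. 483.]
top lens [415. 281.] ring R T B [474. 310.] [419. 296.] [410. 267.] win [303. 485.] bot [327. 474.] [311. 503.]
```

View pics/side11b.png

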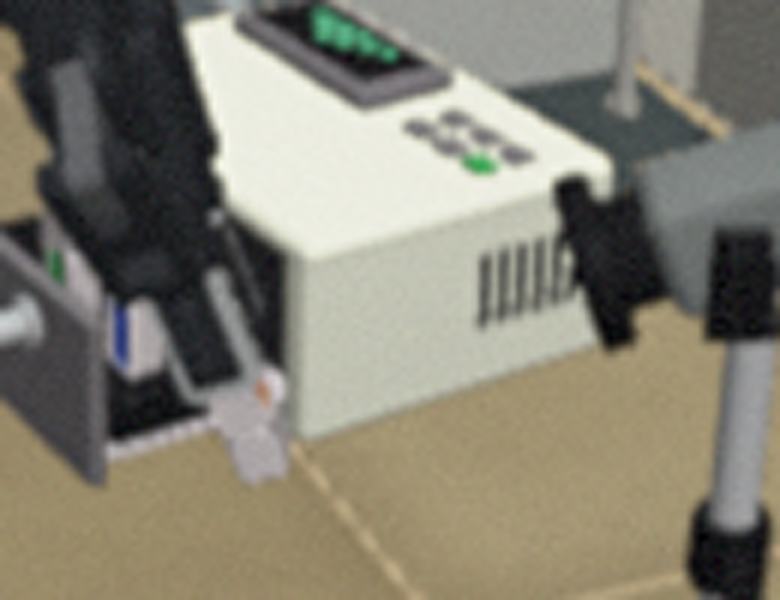

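View pics/top11b.png

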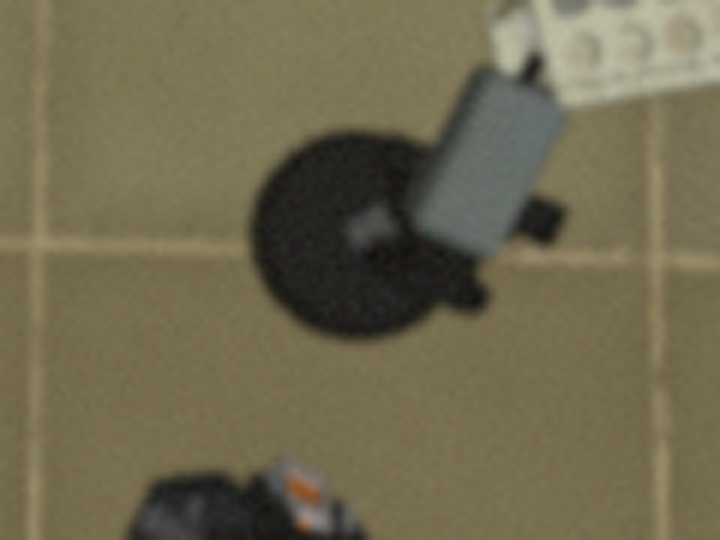

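```bash
python3 - <<'E'
from h import *
y2=lambda X:(np.array(X)-[320,175]+.45)*12
ang=lambda v:np.degrees(np.arctan2(v[1],v[0]))
print("obs right edge",ang(np.array([500-650,390-110])),"left",ang(np.array([345-478,330-25])),"back",ang(np.array([650-490,95-20])),"front",ang(np.array([490-345,390-330])),"sideaxis -18, ring 73.4")
s=lambda X:proj("side",X)
for T in(18,21,24):
 for yaw in(-20,-23,-25,-27):
  y,t=np.radians([yaw,T]);X=np.array([np.cos(t)*np.cos(y),np.cos(t)*np.sin(y),np.sin(t)]);Y=np.array([-np.sin(y),np.cos(y),0]);Z=np.cross(X,Y)
  B=np.array([700,-260,255.]);f=lambda P:proj("top",P)
  print(T,yaw,"axis",ang(f(B-30*X)-f(B+30*X)).round(1),"y",ang(f(B-15*Y)-f(B+15*Y)).round(1),"side axis",ang(s(B+30*X)-s(B-30*X)).round(1),"ring",ang(s(B-30*Z)-s(B+30*Z)).round(1))
E
python3 -c "
import cv2,numpy as np
i=cv2.imread('pics/top11.png')[172:222,338:388];i=(np.clip(i/255.,0,1)**.6*255).astype('uint8');cv2.imwrite('pics/hd.png',cv2.resize(i,None,fx=12,fy=12,interpolation=cv2.INTER_CUBIC))"
```

```text
obs right edge 118.17859010995917 left 113.5603585837638 back 25.114834886144564 front 22.479434397103113 sideaxis -18, ring 73.4
18 -20 axis 113.4 y 20.8 side axis -16.5 ring 75.7
18 -23 axis 116.3 y 23.7 side axis -15.2 ring 75.6
18 -25 axis 118.2 y 25.6 side axis -14.3 ring 75.6
18 -27 axis 120.1 y 27.6 side axis -13.5 ring 75.6
21 -20 axis 114.0 y 20.8 side axis -19.1 ring 72.2
21 -23 axis 116.8 y 23.7 side axis -17.8 ring 72.2
21 -25 axis 118.7 y 25.6 side axis -17.0 ring 72.2
21 -27 axis 120.6 y 27.6 side axis -16.1 ring 72.2
24 -20 axis 114.6 y 20.8 side axis -21.7 ring 68.7
24 -23 axis 117.4 y 23.7 side axis -20.4 ring 68.7
24 -25 axis 119.3 y 25.6 side axis -19.6 ring 68.7
24 -27 axis 121.1 y 27.6 side axis -18.8 ring 68.8
```

View pics/hd.png

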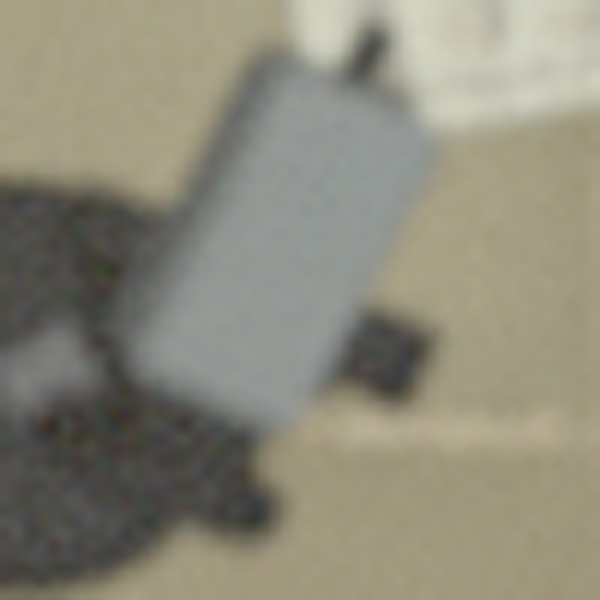

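The head edges give a yaw of about −23.5° and a tilt of about 21°. The standard's centre is within roughly 2 mm and 2° of the target, and the drawer and the other two standards are in place. I'll hold still and then hand in.

Call:
servo_tool(angular=[[0,0,1],[0,0,1],[0,0,1],[0,0,1],[0,0,1],[0,0,1],[0,0,1],[0,0,1]], travel=[[0,-0.001,0],[0,-0.001,0],[0,-0.001,0],[0,-0.001,0],[0,-0.001,0],[0,-0.001,0],[0,-0.001,0],[0,-0.001,0]], claw=[1,1,1,1,1,1,1,1])

```text
time: 17.6
tool_pos: [587.0, -208.9, 160.4]
orientation: [159.5, -0.0, 66.1]
ft_force: [-0.9, -0.3, 0.2]
grip_width: 0.253
```

```bash
python3 -c "
from station import robot
s=robot.state();print(s['tool_pos'].round(1),s['orientation'].round(1),s['joint_velocities'].round(2),s['grip_width'],s['time'])
robot.hand_in()"
```

```text
[ 587.  -208.9  160.4] [159.5  -0.   66.1] [ 0.01 -0.09 -0.    0.13  0.01  0.03  0.09] 0.25307827186546134 17.6
the job is handed in; nothing more can be done
```

I pulled the drawer out and lifted the amber standard from the left pocket by its metal edges. I handed in at 17.6 s with the gripper holding it about 100 mm in front of the lens. No verdict was reported, so the figures below are my own measurements.

**Last checks**
- **Position:** the standard's centre was about 2 mm from the target I worked out, and the window matched its predicted pixel position in the top view to about 1 mm.
- **Angle:** it was about 1–2° from square to the lens.
- **Stillness:** the arm was at rest and the gripper opening steady at 0.25.
- **Drawer and other standards:** the drawer was still out (the handle moved 79.7 mm), and the visible parts of the green and blue standards were upright in their pockets. Neither the drawer nor the inspection camera showed any movement.

**What disagreed**
- **Fingertips:** they sat about 26 mm higher along the tool than the reported TCP. My first grasp at the handle closed above the bar and gripped nothing. I corrected for this offset in every later move.
- **Lens position:** it is good to about 3–5 mm. The ring light and the post gave sideways positions a few millimetres apart.
- **Camera direction:** estimates ranged from −20° to −27°; I used about −24°.

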